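Set out the sawing board and hold it

TASK

Clear the jeweller's sawing board for use: lift the small blue pot off it by its handle and set it down gently, upright, on the bench close beside the wooden block. Then slide the board straight out over the edge of the block that faces away from you, notched end first, until the dark line across the board lies right over that edge and square to it; that far out it tips by itself, so keep its tail held down with the gripper, the board flat on the block, and finish while still holding it. Don't let the board tip on the way, and leave the other tools and parts where they are.

Things in the scene. Friction and masses are not known exactly. Their poses are not given: they have to be found in the camera images.
- block: Dark timber block bolted to the bench, 180 (x) x 220 (y) x 60 (z) mm, small steel feet reaching 22 mm out at its two y sides. Origin: centre of its underside, on the bench. Its +x axis points away from the robot, turned up to 25 degrees either way; the edge at its +x side is the far edge, over which the board is to hang.
- block_edge (a point): Middle of the far top edge of the block: 90 mm from the block's centre along its +x, 60 mm above the bench. Axes as the block's.
- board: Pale board lying loose on the block, 260 (x) x 70 (y) x 16 mm, 0.4 kg, up to 7 degrees askew. Origin: centre of its underside. +x end (away from the robot): V notch 70 mm deep, behind it a flush steel plate. -x end (tail): raised stop. Dark line across it 180 mm from the notched end, at first 90 to 135 mm short of the edge. It balances about 50 mm from the line towards the notch.
- board_line (a point): Middle of the dark line, on the board's underside: 50 mm from the board's origin along its -x. Axes as the board's. When the job is done this point coincides in x and z with block_edge.
- board_stop (a point): Top centre of the wooden stop across the tail: 20 mm thick (board's x), 70 mm wide (y), standing 34 mm above the board's upper face; it can be pinched across its 20 mm from above. 95 mm from the board's origin along -x (45 mm behind the line), 50 mm above the underside; the board goes on 25 mm behind it.
- pot: Small open blue enamel pot standing on the board, in front of the line, 68 mm across at the rim, 58 mm at the foot, 70 mm tall, 0.2 to 0.4 kg, with a stiff wire handle (it does not swing) arching over it to a height of 122 mm. Origin: centre of its underside.
- pot_grip (a point): Centre of the handle's wooden grip, straight above the pot's origin by 115 mm: a round bar 14 mm thick and 46 mm long, along the pot's y axis; free space of 38 mm between it and the rim. Pinch it from above across its thickness (along the pot's x).
- punch: Small square steel punch 95 x 9 x 9 mm lying on the block's top to one side of the board, its long (x) axis along the board. Bystander. Origin: underside of its 75 mm thick part's centre.
- disc: Brass disc 26 mm across and 6 mm thick lying on the block's top on the other side of the board. Bystander. Origin: centre of its underside.
- mallet: Mallet lying on the bench, 240 mm long along its x with a black head with yellow faces (90 mm along y, 32 mm thick) at its +x end. Bystander. Origin: on the bench below its length's middle, about 100 mm from the head's centre.
- steel_block: Polished steel bench block 65 x 65 x 24 mm on the bench. Bystander. Origin: centre of its underside.
- punch_rack: Wooden rack 50 (x) x 130 (y) x 30 mm with ten upright steel punches, up to 90 mm tall in all, on the bench. Bystander. Origin: centre of its underside.
- dish: White ceramic dish 90 mm across, 32 mm tall, on the bench. Bystander. Origin: centre of its underside.

How it is judged:
By the outcome, as a careful person would: the job done as asked, in the order asked, and still so for the second after the job is handed in, while the arm keeps its last pose, push and grip.
It also fails if it takes over 51 s, if anything falls off the work surface, if the arm or the gripper's body presses on something with over 40 N, if the wrist force passes 120 N, or if a joint passes its speed limit or range.

ROBOT

A 6-joint arm with a two-finger parallel gripper is mounted at the origin on the work surface. World frame = base frame: x ahead of the robot, y to its left, z up, the work surface at z = 0. Lengths are in m, angles in degrees, forces in N, time in s.
With the tool pointing down it reaches from about 0.425 to 0.95 m from the base axis. Payload 14.7 kg.
Tool frame: the origin (TCP) lies midway between the tips of the shut fingers; the grasp point (between the pads) lies 19 mm behind it; y points along the fingers, z is the direction in which the jaws open and shut, and the axes are right-handed (so a half turn about y gives the same grasp; the last joint's range is limited). The gripper opens to 85 mm and grips with 20 to 120 N. Pads are 22 mm wide; open, the fingers measure 114 mm over their backs; the gripper's body (76 mm by 85 mm) begins 54 mm behind the grasp point. The pads swing forward as they close: fully open they stand 13 mm farther back than shut.
Start: joints at [65.913, 27.513, 91.461, -0, 61.026, -2.67], TCP at [0.237, 0.605, 0.231] pointing down, gripper open.
Joint ranges: [-157.49, 157.49], [-46.99, 117.5], [13.45, 153.17], [-89.5, 269.5], [5.16, 153.95], [-167.48, 167.48]. Speed limits (degrees/s): [108.29, 108.29, 136.94, 172.46, 172.46, 172.46].

INTERFACE

Orientations are given as a 3x3 rotation matrix whose columns are the frame's x, y, z axes.
In Python, from bench import r, vision gives the robot as it stands.
- The arm moves only by the tool move_arm, never from a script. Its arguments are lists of equal length, an entry for each row: "hand": the finger opening in cm, from 0 to 8.54; "dp": the shift along the tool's x, y, z in cm, a list of three; "rot": the turn, a rotation vector about the tool's x, y, z in rad, a list of three. In form: {"hand": [hand, ...], "dp": [[tx, ty, tz], ...], "rot": [[ax, ay, az], ...]}. A call has 1 to 12 rows; each row shifts and turns the pose as measured when the row begins, along the tool's axes as they then stand; what a row does not reach is not made up. A row lasts 1/10 s, in which the tool goes at most 50 mm and 8.59 degrees, less where a joint would pass 70% of its speed; a pose out of reach is approached as far as the arm can. A call with a gripper value outside its range is refused whole. The fingers move at their own pace and stop on an object; "grip_force" is the grip in N (left out, the last holds). Time passes only in rows, so rows that do not move let the fingers close. It gives the time, the measured TCP pose, the force and the opening at its end, in the units of the state.
- r.get_obs(): the state, without advancing time (a new reading comes with each control period).
- vision.get_image(name): name is "side" or "top" or "wrist"; returns a dict with "frame" (400x640x3 uint8, red, green, blue), "vertical_fov" (degrees; the focal length in pixels is half the picture's height over the tangent of half this angle, whatever the lens; pixels are square), "cx", "cy" (the principal point, pixels), "extrinsics" (4x4, takes a point from camera to world coordinates). Camera axes: x right, y down, z forward; pixel columns grow to the right and rows downward; lengths in m; the calibration is good to about 2 mm. A picture is of the moment at which its call begins. There is no depth.
- r.job_done(): hands the job in, once; it reports no verdict.
The state is a dict: "clock": time; "joint_positions": joint angles; "qvel": joint speeds; "effort": joint torques, N m; "ee_pos": TCP position; "tool_rot": TCP orientation; "ft_force": force on the tool from outside, world axes, zero at the start; "wrist_torque": the same for the moment, N m; "grip_width": finger opening in m.
Only numpy, scipy, OpenCV 4.12 (cv2) and the standard library are available. Lean on these libraries where they do the work, as an engineer would, in place of code of your own. Each camera call takes 0.05 s, during which the arm holds its last target. There are 200 camera calls.

## Working session

There is one attempt and no reset: what is moved stays moved. The work goes in short steps, Python scripts to look and compute and a tool call to move; the robot and the scene stay as the last step left them, time stands still between calls to the robot, and variables do not carry over. Pictures are saved under pics/ and viewed, about 8 in all and at most 12, crops included, and the job is handed in when it is done.

Besides the shell and the picture viewer there is one more tool, called after "Call:" as name(argument=value, ...) on one line, values as JSON. move_arm: Moves the arm, as the interface text tells. Its arguments: {"type":"object","properties":{"hand":{"type":"array"},"dp":{"type":"array"},"rot":{"type":"array"},"grip_force":{"type":"number"}},"required":["hand","dp","rot"]}

```bash
mkdir -p pics; ls; cat > h.py <<'E'
import numpy as np, cv2, json
from bench import r, vision
def K(im):
    f=im["frame"].shape[0]/2/np.tan(np.radians(im["vertical_fov"]/2)); return f,im["cx"],im["cy"]
def snap(n,fn):
    im=vision.get_image(n); cv2.imwrite(f"pics/{fn}.png",im["frame"][:,:,::-1])
    d={k:np.array(im[k]).tolist() for k in im if k!="frame"}; d["f"]=K(im)[0]; json.dump(d,open(f"pics/{fn}.json","w")); return im
def cal(fn): return json.load(open(f"pics/{fn}.json"))
def back(fn,u,v,z):
    d=cal(fn);E=np.array(d["extrinsics"]);q=E[:3,:3]@np.array([(u-d["cx"])/d["f"],(v-d["cy"])/d["f"],1])
    return E[:3,3]+q*(z-E[2,3])/q[2]
def proj(fn,P):
    d=cal(fn);E=np.array(d["extrinsics"]);p=(np.atleast_2d(P)-E[:3,3])@E[:3,:3]
    return p[:,:2]/p[:,2:]*d["f"]+[d["cx"],d["cy"]]
E
python3 - <<'E'
from h import *
for n in("top","side"):
    im=snap(n,n+"0"); print(n,im["frame"].shape,cal(n+"0"))
o=r.get_obs();print(o)
E
```

```text
pics
top (400, 640, 3) {'vertical_fov': 42.64273724332799, 'cx': 321.2243214816832, 'cy': 205.83624950099963, 'extrinsics': [[0.030057971697048814, -0.9846956284761491, 0.17167130685534232, 0.2801688940366621], [-0.999541692698728, -0.028993452071705585, 0.00870541750449124, -0.002421797628161341], [-0.003594842753334843, -0.1718542958349526, -0.985115819641859, 1.4606027019061885], [0.0, 0.0, 0.0, 1.0]], 'f': 512.4087259908346}
side (400, 640, 3) {'vertical_fov': 56.71879510509849, 'cx': 321.10784821975477, 'cy': 196.11023027566725, 'extrinsics': [[0.722560082019333, -0.5162704534077404, 0.45975183176402995, 0.0802356340940399], [-0.6912630549074898, -0.5471685114968673, 0.4719767038173255, -0.4601379447076765], [0.007894098566621011, -0.6588409815459788, -0.7522408153266823, 0.8678516630090743], [0.0, 0.0, 0.0, 1.0]], 'f': 370.51959962824753}
{'clock': 0.1, 'joint_positions': array([ 6.59112130e+01,  2.75458355e+01,  9.14903492e+01, -5.22766863e-04,
        6.10272840e+01, -2.67170322e+00]), 'qvel': array([-0.07671025, -0.11648239, -0.10081531,  0.04497119, -0.05755156,
       -0.04171539]), 'effort': array([ 1.06645770e-03, -9.52257228e+01, -4.31041718e+01, -2.45569245e-04,
        5.22032613e-03,  1.13838726e-05]), 'ee_pos': array([0.23719744, 0.60476987, 0.23074005]), 'tool_rot': array([[ 9.30948586e-01, -4.44838172e-04,  3.65150015e-01],
       [-3.65150283e-01, -1.01452733e-03,  9.30948034e-01],
       [-4.36665507e-05, -9.99999386e-01, -1.10690557e-03]]), 'ft_force': array([-0.31320124, -0.11866354, -1.38379142]), 'wrist_torque': array([ 0.00241296, -0.01322964,  0.00140038]), 'grip_width': 0.08566905095901661}
```

View pics/top0.png

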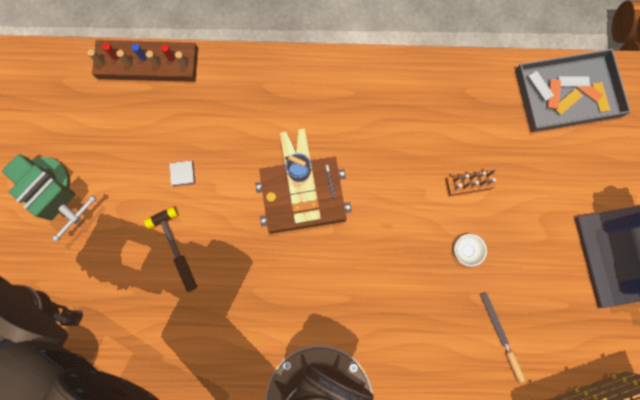

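View pics/side0.png

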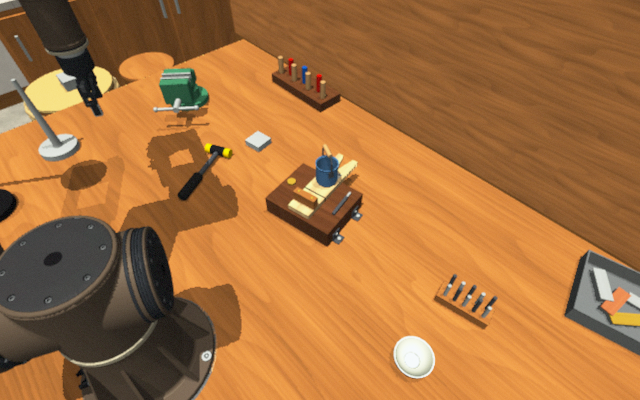

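```bash
python3 - <<'E'
from h import *
for n,u,v,z in(("block",304,195,.06),("TL",260,168,.06),("TR",341,157,.06),("BL",270,232,.06),("BR",347,221,.06),("pot rim",299,167,.146),("steel",181,173,.024),("rack",471,182,.03),("dish",470,250,.03),("mallethead",162,218,.03),("mallet tail",190,288,.02)): print(n,back("top0",u,v,z).round(3))
im=snap("wrist","w0");d=cal("w0");print(d);o=r.get_obs();R=o["tool_rot"];E=np.array(d["extrinsics"]);print(R.T@(E[:3,3]-o["ee_pos"]),(R.T@E[:3,:3]).round(3))
a=cv2.imread("pics/top0.png")[120:245,245:360];b=cv2.imread("pics/side0.png")[140:245,260:370]
a=cv2.resize(a,(400,435),interpolation=3);b=cv2.resize(b,(400,382),interpolation=3)
c=np.zeros((435,800,3),np.uint8);c[:,:400]=a;c[:382,400:]=b;cv2.imwrite("pics/c0.png",c)
E
```

```text
block [0.553 0.059 0.06 ]
TL [0.627 0.185 0.06 ]
TR [ 0.666 -0.042  0.06 ]
BL [0.447 0.149 0.06 ]
BR [ 0.484 -0.062  0.06 ]
pot rim [0.612 0.071 0.146]
steel [0.615 0.417 0.024]
rack [ 0.611 -0.415  0.03 ]
dish [ 0.417 -0.408  0.03 ]
mallethead [0.481 0.459 0.03 ]
mallet tail [0.289 0.368 0.02 ]
{'vertical_fov': 65.50551109888622, 'cx': 316.3735360878299, 'cy': 198.39915126353114, 'extrinsics': [[0.36575605120447735, 0.8819349786432654, 0.29734357980761744, 0.1604761584590322], [0.9307106339555294, -0.3464243286041955, -0.11733669670323778, 0.6347153335886241], [-0.0004762871014193893, 0.3196574385129081, -0.9475330575520633, 0.37199980507899155], [0.0, 0.0, 0.0, 1.0]], 'f': 310.9019603245183}
[-0.08233529 -0.14119814 -0.00033523] [[ 0.001  0.948  0.32 ]
 [-0.    -0.32   0.948]
 [ 1.    -0.001  0.   ]]
```

View pics/c0.png

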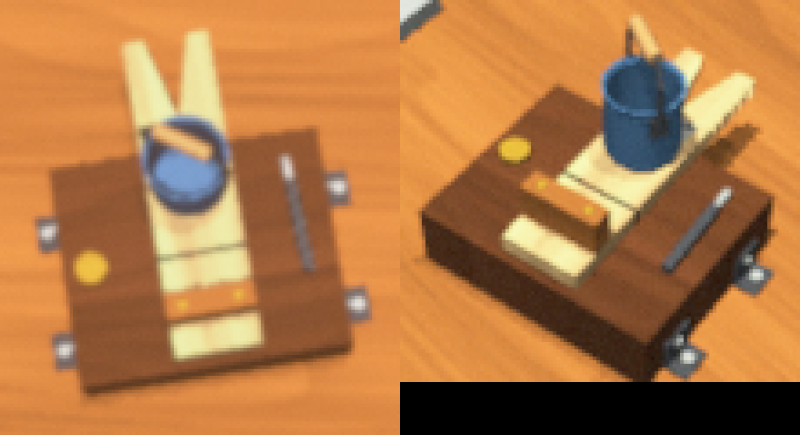

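```bash
cat >> h.py <<'E'
def yawof(R): return np.degrees(np.arctan2(R[1,2],R[0,2]))
def show():
    o=r.get_obs(); print("t",round(o["clock"],2),"p",(o["ee_pos"]*1e3).round(1),"yaw",yawof(o["tool_rot"]).round(2),"tooly",o["tool_rot"][:,1].round(4),"F",o["ft_force"].round(1),"w",round(o["grip_width"]*1e3,1),"j",o["joint_positions"].round(0)); return o
def plan(tgt,yaw,n,zmid=None):
    """rows from present pose to vertical tool at tgt (m), tool z at yaw (deg)"""
    from scipy.spatial.transform import Rotation as Ro
    o=show();p=o["ee_pos"];y0=yawof(o["tool_rot"]);dy=(yaw-y0+180)%360-180
    t=(np.arange(n+1)/n); P=p+(np.array(tgt)-p)*t[:,None]; a=np.radians(y0+dy*t); D=[]
    for k in range(n):
        s,c=np.sin(a[k]),np.cos(a[k]);R=np.array([[s,0,c],[-c,0,s],[0,-1,0]]);D.append((R.T@(P[k+1]-P[k])*100).round(2).tolist())
    print("dp",D,"rot y",round(-np.radians(dy)/n,4),"max",max(np.linalg.norm(D,axis=1)))
E
python3 -c "
from h import *
plan([.57,.09,.36],-15,15)"
```

```text
t 0.15 p [237.2 604.8 230.8] yaw 68.58 tooly [-4.e-04 -9.e-04 -1.e+00] F [ 0.1  0.5 -0.2] w 85.6 j [66. 28. 91.  0. 61. -3.]
dp [[3.32, -0.86, -2.39], [3.53, -0.86, -2.05], [3.72, -0.86, -1.7], [3.86, -0.86, -1.33], [3.98, -0.86, -0.95], [4.05, -0.86, -0.56], [4.08, -0.86, -0.16], [4.08, -0.86, 0.24], [4.04, -0.86, 0.63], [3.96, -0.86, 1.02], [3.84, -0.86, 1.4], [3.69, -0.86, 1.77], [3.5, -0.86, 2.11], [3.28, -0.86, 2.44], [3.02, -0.86, 2.75]] rot y 0.0973 max 4.181937350080701
```

Call:
move_arm(hand=[8.5,8.5,8.5,8.5,8.5,8.5,8.5,8.5,8.5,8.5,8.5,8.5], dp=[[3.3,-0.9,-2.4],[3.5,-0.9,-2.0],[3.7,-0.9,-1.7],[3.9,-0.9,-1.3],[4,-0.9,-0.9],[4,-0.9,-0.6],[4.1,-0.9,-0.2],[4.1,-0.9,0.2],[4,-0.9,0.6],[4,-0.9,1],[3.8,-0.9,1.4],[3.7,-0.9,1.8]], rot=[[0,0.1,0],[0,0.1,0],[0,0.1,0],[0,0.1,0],[0,0.1,0],[0,0.1,0],[0,0.1,0],[0,0.1,0],[0,0.1,0],[0,0.1,0],[0,0.1,0],[0,0.1,0]])

```text
clock: 1.35
ee_pos: [0.4935, 0.1718, 0.3397]
tool_rot: [[-0.042, -0.003, 0.999], [-0.999, -0.004, -0.042], [0.004, -1.0, -0.003]]
ft_force: [0.6, 0.9, -0.4]
grip_width: 0.0848
```

```bash
python3 -c "
from h import *
plan([.57,.09,.36],-15,6)"
```

```text
t 1.35 p [493.5 171.8 339.7] yaw -2.42 tooly [-0.0035 -0.0039 -1.    ] F [ 0.6  0.9 -0.4] w 84.8 j [ 16.  12. 100.  -0.  69.  18.]
dp [[1.31, -0.34, 1.33], [1.26, -0.34, 1.38], [1.21, -0.34, 1.42], [1.15, -0.34, 1.47], [1.1, -0.34, 1.51], [1.04, -0.34, 1.55]] rot y 0.0366 max 1.8993683160461532
```

Call:
move_arm(hand=[8.5,8.5,8.5,8.5,8.5], dp=[[1.9,-0.4,2],[1.8,-0.4,2.1],[1.7,-0.4,2.2],[1.6,-0.4,2.3],[0,0,0]], rot=[[0,0.055,0],[0,0.055,0],[0,0.055,0],[0,0.055,0],[0,0,0]])

```text
clock: 1.85
ee_pos: [0.5743, 0.0822, 0.3573]
tool_rot: [[-0.277, -0.002, 0.961], [-0.961, -0.005, -0.277], [0.005, -1.0, -0.001]]
ft_force: [-0.6, 0.5, -0.5]
grip_width: 0.0849
```

```bash
python3 -c "
from h import *
show();snap('wrist','w1')
cv2.imwrite('pics/w1b.png',cv2.resize(cv2.imread('pics/w1.png'),(800,500),interpolation=3))"
```

```text
t 1.85 p [574.3  82.2 357.3] yaw -16.1 tooly [-0.002  -0.0047 -1.    ] F [-0.6  0.5 -0.5] w 84.9 j [ 5. 16. 91. -0. 73. 21.]
```

View pics/w1b.png

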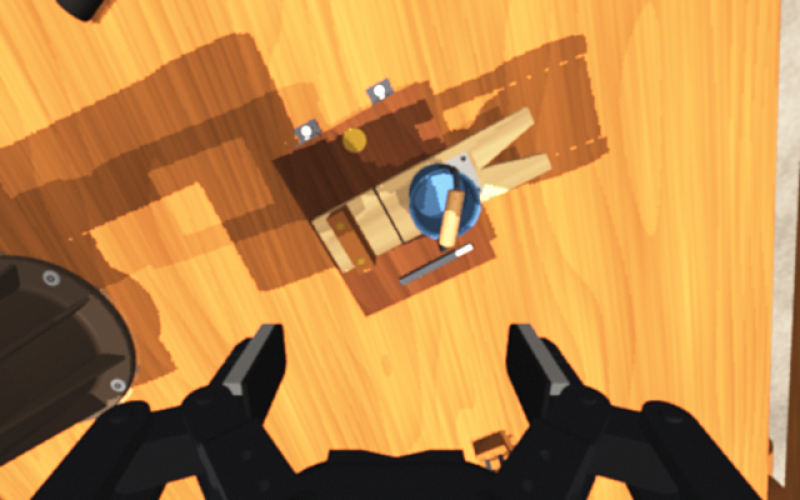

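```bash
cat > fit.py <<'E'
from h import *
from scipy.optimize import least_squares
W=lambda u,v:(u/1.25,v/1.25); T=lambda u,v:(245+u/3.478-.35,120+v/3.478-.35)
S=lambda u,v:(260+(u-400)/3.636-.35,140+v/3.636-.35)
def fit(name,obs,x0):
    def res(q):
        c,s=np.cos(q[2]),np.sin(q[2]);out=[]
        for f,P,uv in obs:
            X=[q[0]+c*P[0]-s*P[1],q[1]+s*P[0]+c*P[1],P[2]];out+=list((proj(f,X)[0]-uv))
        return np.array(out)
    o=least_squares(res,x0,loss="soft_l1");print(name,(o.x[:2]*1e3).round(1),np.degrees(o.x[2]).round(2),"res",res(o.x).reshape(-1,2).round(1).tolist());return o.x
if __name__=="__main__":
    a,b=.09,.11
    fit("block",[("w1",(-a,b,.06),W(273,160)),("w1",(-a,-b,.06),W(366,314)),("w1",(a,-b,.06),W(495,256)),("w1",(a,b,.06),W(429,82)),
     ("top0",(-a,b,.06),T(82,390)),("top0",(-a,-b,.06),T(350,340)),("top0",(a,-b,.06),T(316,128)),("top0",(a,b,.06),T(50,170)),
     ("side0",(-a,b,.06),S(422,213)),("side0",(-a,-b,.06),S(655,345)),("side0",(a,-b,.06),S(773,197)),("side0",(a,b,.06),S(560,87))],[.56,.06,.1])
    fit("board",[("w1",(-.05,.035,.076),W(375,187)),("w1",(-.05,-.035,.076),W(405,243)),("w1",(-.13,.035,.076),W(313,218)),("w1",(-.13,-.035,.076),W(344,272)),
     ("w1",(.13,.035,.076),W(529,108)),("w1",(.13,-.035,.076),W(551,160)),
     ("top0",(-.05,.035,.076),T(159,260)),("top0",(-.05,-.035,.076),T(247,243)),("top0",(.13,.035,.076),T(122,43)),("top0",(.13,-.035,.076),T(210,31)),
     ("side0",(-.05,.035,.076),S(566,174)),("side0",(-.05,-.035,.076),S(639,211)),("side0",(.13,-.035,.076),S(755,76))],[.56,.06,.1])
    fit("pot grip",[("w1",(0,.023,.191),W(458,192)),("w1",(0,-.023,.191),W(449,247)),("top0",(0,.023,.191),T(150,130)),("top0",(0,-.023,.191),T(213,156)),
     ("side0",(0,.023,.191),S(632,20)),("side0",(0,-.023,.191),S(656,53))],[.6,.06,-.4])
    for n,u,v in(("w1",445,201),): print("rim",back(n,*W(u,v),.146))
    print("rimtop",back("top0",*T(186,158),.146), "disc",back("w1",*W(354,140),.066),"punch",back("w1",*W(402,281),.068),back("w1",*W(472,248),.068))
E
python3 fit.py
```

```text
block [561.4  62.6] 10.52 res [[-0.7, -0.0], [-0.2, 3.0], [2.4, 1.7], [-8.0, -1.1], [-0.2, -1.9], [1.6, 0.3], [1.1, -1.1], [0.3, -1.5], [-0.7, -0.9], [-2.4, -0.3], [0.6, -0.5], [-0.6, -1.1]]
board [610.2  71.5] 11.76 res [[-0.3, 0.8], [-0.6, -0.8], [-0.7, 2.6], [-0.2, 0.2], [0.1, -1.8], [1.8, 5.8], [0.1, -1.1], [-0.2, -0.6], [0.2, -0.5], [-0.6, -1.2], [-0.7, -0.7], [-0.9, -0.5], [-0.2, 0.7]]
pot grip [619.5  71.3] -22.3 res [[-0.6, -0.3], [-0.4, -0.7], [2.2, -0.9], [0.5, -1.3], [0.7, 0.4], [0.5, 2.0]]
rim [0.61995639 0.07708826 0.146     ]
rimtop [0.6166965  0.07345771 0.146     ] disc [0.54713028 0.14960159 0.066     ] punch [ 0.55188737 -0.02236034  0.068     ] [ 0.64201077 -0.00466449  0.068     ]
```

```bash
python3 -c "
from h import *
plan([.619,.073,.235],-22.3,4)"
```

```text
t 1.9 p [573.1  83.2 356.9] yaw -15.99 tooly [-0.0032 -0.0043 -1.    ] F [ 0.4 -0.5 -0. ] w 85.0 j [ 5. 16. 91. -0. 73. 21.]
dp [[-0.07, 3.05, 1.17], [-0.1, 3.05, 1.17], [-0.14, 3.05, 1.17], [-0.17, 3.05, 1.16]] rot y 0.0275 max 3.269709467215703
```

Call:
move_arm(hand=[8.5,8.5,8.5,8.5,8.5,8.5], dp=[[-0.1,3,1.2],[-0.1,3,1.2],[-0.15,3,1.2],[-0.15,2.5,1.1],[0,0.5,0],[0,0,0]], rot=[[0.001,0.028,0],[0.001,0.028,0],[0.001,0.028,0],[0,0.028,0],[0,0,0],[0,0,0]])

```text
clock: 2.5
ee_pos: [0.617, 0.0764, 0.2334]
tool_rot: [[-0.378, -0.001, 0.926], [-0.926, -0.004, -0.378], [0.004, -1.0, 0.0]]
ft_force: [0.2, -0.1, -0.1]
grip_width: 0.0849
```

```bash
python3 -c "
from h import *
show();snap('wrist','w2')
P=[[.6195,.0713,.191]];c,s=np.cos(np.radians(-22.3)),np.sin(np.radians(-22.3))
im=cv2.imread('pics/w2.png')
for d in(-.023,0,.023):
  q=proj('w2',[.6195-s*d,.0713+c*d,.198])[0];print(q);cv2.circle(im,tuple(q.round().astype(int).tolist()),3,(0,0,255),1)
cv2.imwrite('pics/w2b.png',im)"
```

```text
t 2.5 p [617.   76.4 233.4] yaw -22.22 tooly [-0.0011 -0.0038 -1.    ] F [ 0.2 -0.1 -0.1] w 84.9 j [ 4. 25. 95. -0. 60. 27.]
[322.93040232 269.94087872]
[323.2077007  237.92384728]
[323.50699431 203.36723333]
```

View pics/w2b.png

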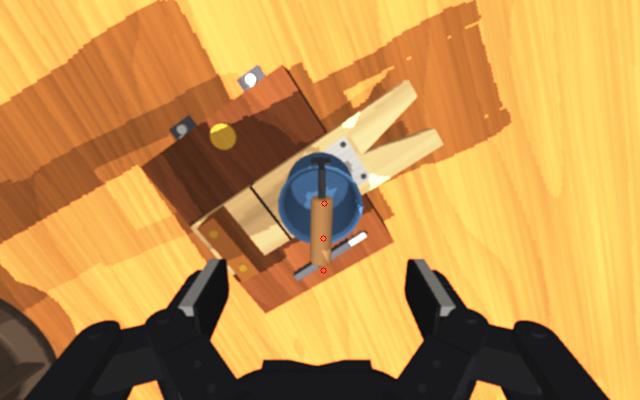

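```bash
python3 -c "
from h import *
g=back('w2',321.3,231,.193);print(g)
plan([g[0],g[1],.172],-22.3,5)"
```

```text
[0.61937652 0.07398658 0.193     ]
t 2.55 p [617.1  76.4 233.9] yaw -22.22 tooly [-6.0e-04 -3.7e-03 -1.0e+00] F [-0.5  0.4 -0.5] w 85.3 j [ 4. 25. 95. -0. 60. 27.]
dp [[0.03, 1.24, 0.06], [0.03, 1.24, 0.06], [0.03, 1.24, 0.06], [0.03, 1.24, 0.06], [0.03, 1.24, 0.06]] rot y 0.0003 max 1.241813190459821
```

Call:
move_arm(hand=[8.5,8.5,8.5,8.5,8.5,8.5,0.5,0.5,0.5,0.5,0.5,0.5], dp=[[0.03,1.2,0.1],[0.03,1.2,0.1],[0.03,1.2,0.1],[0.03,1.2,0],[0,1.1,0],[0,0.3,0],[0,0,0],[0,0,0],[0,0,0],[0,0,0],[0,0,0],[0,0,0]], rot=[[0,0,0],[0,0,0],[0,0,0],[0,0,0],[0,0,0],[0,0,0],[0,0,0],[0,0,0],[0,0,0],[0,0,0],[0,0,0],[0,0,0]], grip_force=40)

```text
clock: 3.75
ee_pos: [0.6204, 0.0747, 0.1709]
tool_rot: [[-0.376, 0.005, 0.927], [-0.927, -0.003, -0.376], [0.001, -1.0, 0.006]]
ft_force: [0.4, -0.1, -3.3]
grip_width: 0.0127
```

Call:
move_arm(hand=[0.5,0.5,0.5,0.5,0.5,0.5,0.5], dp=[[0,0,0],[0,-0.4,0],[0,-0.8,0],[0,-1.5,0],[0,-1.5,0],[0,-1.5,0],[0,0,0]], rot=[[0,0,0],[0,0,0],[0,0,0],[0,0,0],[0,0,0],[0,0,0],[0,0,0]])

```text
clock: 4.45
ee_pos: [0.6198, 0.0749, 0.2319]
tool_rot: [[-0.376, 0.004, 0.927], [-0.927, -0.003, -0.376], [0.001, -1.0, 0.005]]
ft_force: [0.3, -0.4, -2.5]
grip_width: 0.0127
```

```bash
python3 -c "
from h import *
b=np.radians(10.5);c,s=np.cos(b),np.sin(b);x,y=-.005,.174
t=[.5614+c*x-s*y,.0626+s*x+c*y,.225];print(t)
plan(t,-12.3,10);snap('side','s1');cv2.imwrite('pics/s1b.png',cv2.resize(cv2.imread('pics/s1.png')[90:260,200:420],(770,595),interpolation=3))"
```

```text
[np.float64(0.5247747440265467), np.float64(0.23277517628866734), 0.225]
t 4.45 p [619.8  74.9 231.9] yaw -22.08 tooly [ 0.0044 -0.0032 -1.    ] F [ 0.3 -0.4 -2.5] w 12.7 j [ 4. 25. 95. -0. 59. 26.]
dp [[-1.11, 0.07, -1.47], [-1.13, 0.07, -1.46], [-1.16, 0.07, -1.44], [-1.18, 0.07, -1.42], [-1.2, 0.07, -1.4], [-1.23, 0.07, -1.37], [-1.25, 0.07, -1.35], [-1.27, 0.07, -1.33], [-1.3, 0.07, -1.31], [-1.32, 0.07, -1.29]] rot y -0.0171 max 1.8504323819042943
```

View pics/s1b.png

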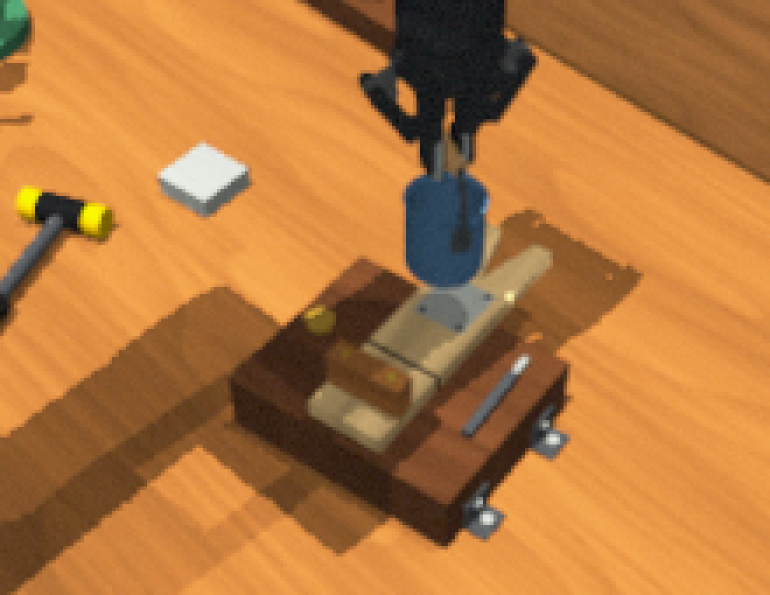

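Call:
move_arm(hand=[0.5,0.5,0.5,0.5,0.5,0.5,0.5,0.5,0.5,0.5,0.5,0.5], dp=[[-0.5,0,-0.7],[-1,0,-1.3],[-1.2,0.1,-1.5],[-1.3,0.1,-1.5],[-1.3,0.1,-1.5],[-1.3,0.1,-1.5],[-1.3,0.1,-1.5],[-1.3,0.1,-1.4],[-1.2,0.1,-1.3],[-1,0.1,-1],[-0.5,0,-0.5],[0,0,0]], rot=[[0,0,0],[0,-0.02,0],[0,-0.02,0],[0,-0.02,0],[0,-0.02,0],[0,-0.02,0],[0,-0.02,0],[0,-0.02,0],[0,-0.02,0],[0,0,0],[0,0,0],[0,0,0]])

```text
clock: 5.7
ee_pos: [0.5062, 0.2456, 0.2155]
tool_rot: [[-0.203, -0.008, 0.979], [-0.979, -0.005, -0.203], [0.006, -1.0, -0.007]]
ft_force: [0.3, -0.6, -2.0]
grip_width: 0.0128
```

```bash
python3 -c "
from h import *
plan([.525,.233,.110],-12.3,7)"
```

```text
t 5.7 p [506.2 245.6 215.5] yaw -11.69 tooly [-0.0083 -0.0046 -1.    ] F [ 0.3 -0.6 -2. ] w 12.8 j [ 23.  22. 104.  -0.  55.  35.]
dp [[0.12, 1.51, 0.3], [0.12, 1.51, 0.3], [0.12, 1.51, 0.3], [0.12, 1.51, 0.3], [0.12, 1.51, 0.3], [0.12, 1.51, 0.3], [0.12, 1.51, 0.3]] rot y 0.0015 max 1.5441826316857732
```

Call:
move_arm(hand=[0.5,0.5,0.5,0.5,0.5,0.5,0.5,0.5,0.5], dp=[[0.1,1,0.3],[0.1,1.5,0.4],[0.1,1.5,0.4],[0.1,1.6,0.3],[0.1,1.6,0.3],[0.1,1.6,0.3],[0.1,1.4,0.1],[0,0.8,0],[0,0,0]], rot=[[0.004,0,0.002],[0.004,0,0.002],[0,0,0],[0,0,0],[0,0,0],[0,0,0],[0,0,0],[0,0,0],[0,0,0]])

```text
clock: 6.6
ee_pos: [0.53, 0.2278, 0.0967]
tool_rot: [[-0.209, 0.003, 0.978], [-0.978, -0.003, -0.209], [0.002, -1.0, 0.004]]
ft_force: [0.3, -0.9, -2.7]
grip_width: 0.0126
```

```bash
python3 -c "
from h import *
plan([.525,.233,.095],-12.3,7)"
```

```text
t 6.6 p [530.  227.8  96.7] yaw -12.06 tooly [ 0.0034 -0.0028 -1.    ] F [ 0.3 -0.9 -2.7] w 12.6 j [ 20.  31. 108.  -0.  40.  33.]
dp [[-0.06, 0.02, -0.09], [-0.06, 0.02, -0.09], [-0.06, 0.02, -0.09], [-0.06, 0.02, -0.09], [-0.06, 0.02, -0.09], [-0.06, 0.02, -0.09], [-0.06, 0.02, -0.09]] rot y 0.0006 max 0.11
```

Call:
move_arm(hand=[0.5,0.5,0.5,0.5,0.5], dp=[[-0.3,0,0],[-0.1,0,0],[0,0.1,0],[0,0.1,0],[0,0,0]], rot=[[-0.003,0,0],[0,0,0],[0,0,0],[0,0,0],[0,0,0]])

```text
clock: 7.1
ee_pos: [0.5324, 0.2323, 0.0964]
tool_rot: [[-0.209, 0.003, 0.978], [-0.978, -0.001, -0.209], [0.0, -1.0, 0.003]]
ft_force: [-0.4, 0.4, -2.7]
grip_width: 0.0124
```

Call:
move_arm(hand=[0.5,0.5,0.5,0.5], dp=[[0,0.15,0],[0,0.15,0],[0,0.1,0],[0,0,0]], rot=[[0,0,0],[0,0,0],[0,0,0],[0,0,0]])

```text
clock: 7.5
ee_pos: [0.5335, 0.2333, 0.0953]
tool_rot: [[-0.209, 0.007, 0.978], [-0.978, 0.001, -0.209], [-0.002, -1.0, 0.007]]
ft_force: [-0.2, 0.0, -2.7]
grip_width: 0.0127
```

Call:
move_arm(hand=[0.5,0.5,0.5,0.5], dp=[[0,0.2,0],[0,0.2,0],[0,0.15,0],[0,0,0]], rot=[[-0.007,0,0],[0,0,0],[0,0,0],[0,0,0]])

```text
clock: 7.9
ee_pos: [0.5361, 0.2351, 0.0957]
tool_rot: [[-0.209, 0.006, 0.978], [-0.978, 0.006, -0.209], [-0.007, -1.0, 0.005]]
ft_force: [0.9, 1.5, -1.9]
grip_width: 0.0127
```

```bash
python3 -c "
from h import *
show();snap('wrist','w3');show();snap('side','s2')
a=cv2.resize(cv2.imread('pics/s2.png')[110:250,230:370],(400,400),interpolation=3);b=cv2.resize(cv2.imread('pics/w3.png')[:,120:520],(400,400))
cv2.imwrite('pics/s2b.png',np.hstack([a,b]))"
```

```text
t 7.9 p [536.1 235.1  95.7] yaw -12.06 tooly [ 0.0062  0.006  -1.    ] F [ 0.9  1.5 -1.9] w 12.7 j [ 21.  32. 107.   0.  40.  32.]
t 7.95 p [536.2 235.2  95.6] yaw -12.06 tooly [ 0.0065  0.006  -1.    ] F [ 1.5 -0.1 -2.9] w 12.8 j [ 21.  32. 107.   0.  40.  32.]
```

View pics/s2b.png

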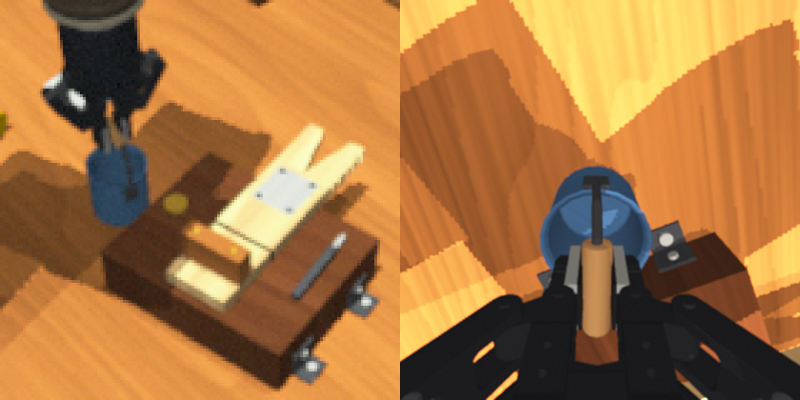

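Call:
move_arm(hand=[0.5,0.5], dp=[[0,0.3,0],[0,0.3,0]], rot=[[-0.006,0,0.006],[0,0,0]])

```text
clock: 8.2
ee_pos: [0.5383, 0.2368, 0.0928]
tool_rot: [[-0.209, 0.006, 0.978], [-0.978, 0.016, -0.209], [-0.017, -1.0, 0.003]]
ft_force: [-8.3, -0.8, 41.9]
grip_width: 0.0126
```

Call:
move_arm(hand=[0.5], dp=[[0,-0.05,0]], rot=[[0,0,0]])

```text
clock: 8.3
ee_pos: [0.5386, 0.237, 0.0938]
tool_rot: [[-0.209, 0.007, 0.978], [-0.978, 0.017, -0.209], [-0.018, -1.0, 0.003]]
ft_force: [-0.5, 0.3, -3.1]
grip_width: 0.0128
```

Call:
move_arm(hand=[0.5,0.5], dp=[[0,0.05,0],[0,0.1,0]], rot=[[-0.007,0,-0.017],[0,0,0]])

```text
clock: 8.5
ee_pos: [0.539, 0.2368, 0.0926]
tool_rot: [[-0.209, -0.004, 0.978], [-0.978, 0.0, -0.209], [0.0, -1.0, -0.004]]
ft_force: [-5.1, -4.5, 32.9]
grip_width: 0.0126
```

Call:
move_arm(hand=[0.5,4,7,8.5,8.5,8.5,8.5], dp=[[0,0.0,0],[0,0,0],[0,0,0],[0,0,0],[0,0,0],[0,-1,0],[0,-2,0]], rot=[[0,0,0],[0,0,0],[0,0,0],[0,0,0],[0,0,0],[0,0,0],[0,0,0]])

```text
clock: 9.2
ee_pos: [0.5375, 0.2363, 0.1202]
tool_rot: [[-0.209, -0.011, 0.978], [-0.978, -0.003, -0.209], [0.005, -1.0, -0.01]]
ft_force: [0.2, 0.2, 0.6]
grip_width: 0.0851
```

```bash
python3 -c "
from h import *
b=np.radians(11.76);S=[.6102-.095*np.cos(b),.0715-.095*np.sin(b)];print(S)
plan([.52,.15,.26],0,7)
print('then');plan([S[0],S[1],.19],11.8,8)"
```

```text
[np.float64(0.5171940580386596), np.float64(0.05213780074775094)]
t 9.2 p [537.5 236.3 120.2] yaw -12.05 tooly [-0.0108 -0.0032 -0.9999] F [0.2 0.2 0.6] w 85.1 j [ 21.  30. 105.   0.  45.  33.]
dp [[1.26, -2.0, 0.01], [1.26, -2.0, -0.03], [1.26, -2.0, -0.06], [1.25, -2.0, -0.1], [1.25, -2.0, -0.14], [1.25, -2.0, -0.18], [1.24, -2.0, -0.21]] rot y -0.03 max 2.365354096113307
then
t 9.2 p [537.5 236.3 120.2] yaw -12.05 tooly [-0.0108 -0.0032 -0.9999] F [0.2 0.2 0.6] w 85.1 j [ 21.  30. 105.   0.  45.  33.]
dp [[2.3, -0.87, 0.23], [2.31, -0.87, 0.11], [2.32, -0.87, -0.01], [2.31, -0.87, -0.13], [2.3, -0.87, -0.25], [2.29, -0.87, -0.37], [2.26, -0.87, -0.49], [2.24, -0.87, -0.6]] rot y -0.052 max 2.4777812655680482
```

Call:
move_arm(hand=[8.5,8.5,8.5,8.5,8.5,8.5,8.5,8.5,8.5,8.5,8.5,8.5], dp=[[0,-3,0],[0,-3,0],[0,-2,0],[2.3,-0.5,0.2],[2.3,0,0.1],[2.3,0,0],[2.3,0,-0.1],[2.3,0,-0.3],[2.3,0,-0.4],[2.3,0,-0.5],[2,0,-0.6],[0.5,0,0]], rot=[[0.01,0,0],[0,0,0],[0,0,0],[0,-0.052,0],[0,-0.052,0],[0,-0.052,0],[0,-0.052,0],[0,-0.052,0],[0,-0.052,0],[0,-0.052,0],[0,-0.052,0],[0,0,0]])

```text
clock: 10.4
ee_pos: [0.5192, 0.0447, 0.221]
tool_rot: [[0.223, 0.01, 0.975], [-0.975, -0.003, 0.223], [0.005, -1.0, 0.009]]
ft_force: [-0.7, 0.7, -0.4]
grip_width: 0.0852
```

```bash
python3 -c "
from h import *
show();snap('wrist','w4');
b=np.radians(11.76);c,s=np.cos(b),np.sin(b)
plan([.5172,.0521,.13],11.8,6)"
```

```text
t 10.4 p [519.2  44.7 221. ] yaw 12.89 tooly [ 0.0098 -0.003  -0.9999] F [-0.7  0.7 -0.4] w 85.2 j [  2.  18. 109.  -0.  52. -11.]
t 10.45 p [519.8  44.9 221.1] yaw 12.78 tooly [ 0.0105 -0.0029 -0.9999] F [ 1.1 -0.6  0.2] w 85.2 j [  2.  18. 109.  -0.  52. -11.]
dp [[-0.13, 1.52, -0.02], [-0.13, 1.52, -0.02], [-0.13, 1.52, -0.02], [-0.13, 1.52, -0.02], [-0.13, 1.52, -0.02], [-0.13, 1.52, -0.02]] rot y 0.0028 max 1.5256801761837244
```

View pics/w4.png

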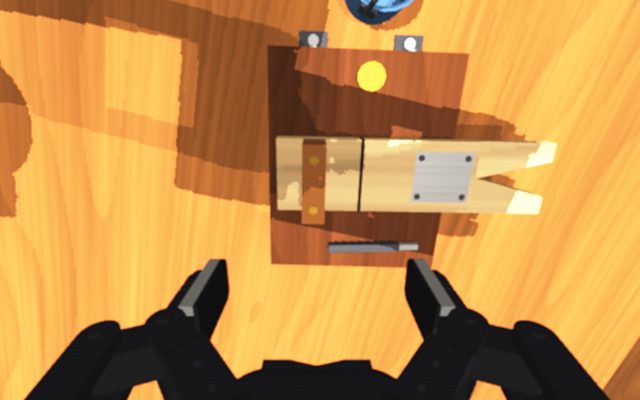

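```bash
python3 - <<'E'
from fit import *
a,b=.09,.11
o=[("w4",(-a,b,.06),(268,45)),("w4",(-a,-b,.06),(271.5,263)),("w4",(a,-b,.06),(435,267)),("w4",(a,b,.06),(468,54))]
t=[("top0",(-a,b,.06),T(82,390)),("top0",(-a,-b,.06),T(350,340)),("top0",(a,-b,.06),T(316,128)),("top0",(a,b,.06),T(50,170)),
     ("side0",(-a,b,.06),S(422,213)),("side0",(-a,-b,.06),S(655,345)),("side0",(a,-b,.06),S(773,197)),("side0",(a,b,.06),S(560,87))]
fit("block w4",o,[.56,.06,.1]);B=fit("block all",o+t,[.56,.06,.1])
o=[("w4",(-.05,.035,.076),(362.5,138)),("w4",(-.05,-.035,.076),(360,211)),("w4",(-.13,.035,.076),(276,136)),("w4",(-.13,-.035,.076),(277,211)),("w4",(.13,.035,.076),(556,142)),("w4",(.13,-.035,.076),(542,213)),
 ("w4",(-.085,-.035,.11),(325.5,223)),("w4",(-.105,-.035,.11),(301.5,223))]
t=[("top0",(-.05,.035,.076),T(159,260)),("top0",(-.05,-.035,.076),T(247,243)),("top0",(.13,.035,.076),T(122,43)),("top0",(.13,-.035,.076),T(210,31)),
     ("side0",(-.05,.035,.076),S(566,174)),("side0",(-.05,-.035,.076),S(639,211)),("side0",(.13,-.035,.076),S(755,76))]
fit("board w4",o,[.56,.06,.1]);D=fit("board all",o+t,[.56,.06,.1])
c,s=np.cos(D[2]),np.sin(D[2]);print("stop",D[0]-.095*c,D[1]-.095*s)
e=B[:2]+.09*np.array([np.cos(B[2]),np.sin(B[2])]);l=D[:2]-.05*np.array([c,s]);u=np.array([np.cos(B[2]),np.sin(B[2])]);print("line short of edge",(e-l)@u,"lateral",(l-e)@[-u[1],u[0]])
E
```

```text
block w4 [561.1  63.7] 11.17 res [[-0.5, -0.1], [0.3, 1.9], [-1.6, 1.3], [2.9, -2.2]]
block all [560.8  63.3] 11.17 res [[-1.0, 0.3], [-0.1, 2.1], [-2.0, 1.5], [2.4, -1.9], [-0.0, -1.3], [1.6, 0.0], [0.4, -1.2], [-0.2, -0.8], [-1.1, -0.5], [-2.2, -0.5], [0.2, -0.9], [-1.4, -1.0]]
board w4 [609.  72.] 11.81 res [[1.1, 0.5], [-1.2, -0.9], [-0.2, 1.0], [0.6, -2.0], [2.6, -0.1], [-2.5, -0.4], [-1.0, 0.5], [0.3, 0.2]]
board all [609.   71.9] 11.82 res [[1.1, 0.7], [-1.2, -0.7], [-0.2, 1.2], [0.5, -1.8], [2.5, 0.0], [-2.6, -0.3], [-1.0, 0.7], [0.2, 0.4], [-0.0, -0.7], [-0.3, -0.2], [0.1, -0.1], [-0.7, -0.8], [-1.1, -0.5], [-1.2, -0.3], [-0.5, 0.8]]
stop 0.5159710420293602 0.05239971354706481
line short of edge 0.09109475846458695 lateral -0.0015465251773610245
```

Call:
move_arm(hand=[6,6,6,6,6,6], dp=[[-0.2,2,-0.05],[-0.2,2,-0.05],[-0.2,2,-0.05],[-0.2,2,-0.05],[0,2,0],[0,0.5,0]], rot=[[-0.005,0.017,0],[-0.005,0,0],[0,0,0],[0,0,0],[0,0,0],[0,0,0]])

```text
clock: 11.05
ee_pos: [0.5203, 0.0562, 0.1162]
tool_rot: [[0.195, 0.007, 0.981], [-0.981, -0.004, 0.195], [0.005, -1.0, 0.006]]
ft_force: [0.3, -0.1, -0.6]
grip_width: 0.0601
```

```bash
python3 -c "
from h import *
plan([.516,.0524,.084],11.8,4);snap('wrist','w5')"
```

```text
t 11.05 p [520.3  56.2 116.2] yaw 11.22 tooly [ 0.0073 -0.0038 -1.    ] F [ 0.3 -0.1 -0.6] w 60.1 j [  3.  26. 115.  -0.  39.  -8.]
dp [[0.07, 0.81, -0.12], [0.07, 0.81, -0.12], [0.07, 0.81, -0.12], [0.07, 0.81, -0.12]] rot y -0.0025 max 0.8218272324521743
```

View pics/w5.png

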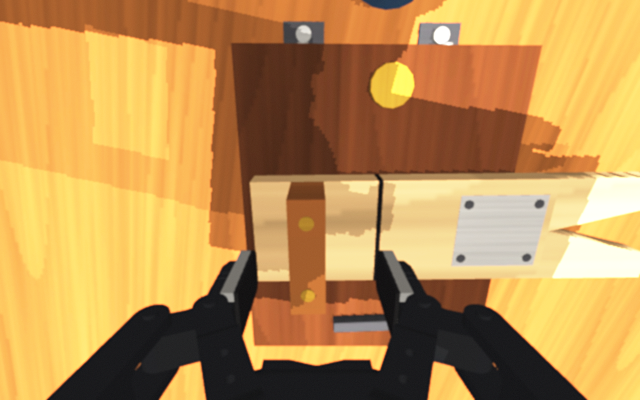

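Call:
move_arm(hand=[6,6,6,6,1,1,1,1], dp=[[0.1,0.8,-0.25],[0.1,0.9,-0.2],[0.1,0.9,-0.1],[0,0.7,0],[0,0,0],[0,0,0],[0,0,0],[0,0,0]], rot=[[-0.007,-0.01,0],[0,0,0],[0,0,0],[0,0,0],[0,0,0],[0,0,0],[0,0,0],[0,0,0]], grip_force=40)

```text
clock: 11.9
ee_pos: [0.5171, 0.0523, 0.0834]
tool_rot: [[0.204, 0.003, 0.979], [-0.979, -0.005, 0.204], [0.006, -1.0, 0.002]]
ft_force: [0.1, 0.1, -4.0]
grip_width: 0.0192
```

Call:
move_arm(hand=[1,1,1,1,1,1], dp=[[0,0.05,0],[0,0.05,0.3],[0,0.05,0.6],[0,0.05,0.6],[0,0.05,0.6],[0,0.05,0.5]], rot=[[0,0,0],[0,0,0],[0,0,0],[0,0,0],[0,0,0],[0,0,0]], grip_force=80)

```text
clock: 12.5
ee_pos: [0.5369, 0.0568, 0.0833]
tool_rot: [[0.204, -0.006, 0.979], [-0.979, -0.006, 0.204], [0.005, -1.0, -0.007]]
ft_force: [-8.2, -0.7, 13.2]
grip_width: 0.0186
```

Call:
move_arm(hand=[1,1,1,1,1,1,1,1], dp=[[0,0.03,0.5],[0,0.03,0.6],[0,0.03,0.6],[0,0.03,0.6],[0,0.03,0.6],[0,0.03,0.6],[0,0.03,0.6],[0,0.03,0.4]], rot=[[0.004,0,0],[0.002,0,0],[0,0,0],[0,0,0],[0,0,0],[0,0,0],[0,0,0],[0,0,0]])

```text
clock: 13.3
ee_pos: [0.5794, 0.0659, 0.0836]
tool_rot: [[0.204, -0.006, 0.979], [-0.979, -0.006, 0.204], [0.005, -1.0, -0.007]]
ft_force: [-9.4, -1.6, 14.4]
grip_width: 0.019
```

```bash
python3 -c "
from h import *
o=show();p=o['ee_pos'];b=np.radians(11.17);d=p[:2]-[.5608,.0633];print('blockframe',d@[np.cos(b),np.sin(b)],d@[-np.sin(b),np.cos(b)]);snap('wrist','w6')"
```

```text
t 13.3 p [579.4  65.9  83.6] yaw 11.79 tooly [-0.0057 -0.006  -1.    ] F [-9.4 -1.6 14.4] w 19.0 j [  4.  33. 107.  -1.  40.  -8.]
blockframe 0.01878800741533781 -0.0010216996667438793
```

View pics/w6.png

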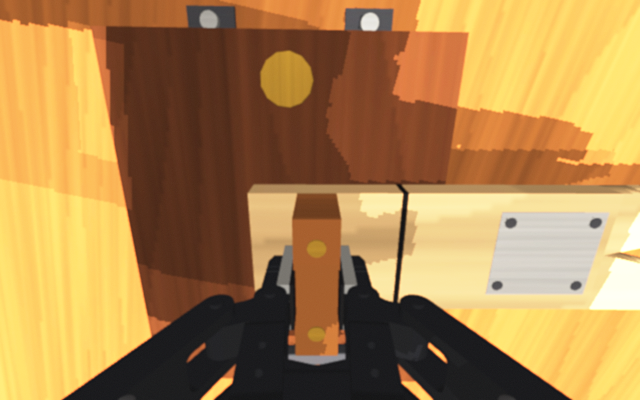

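```bash
cat > meas.py <<'E'
from h import *
import sys
fn=sys.argv[1]; g=cv2.imread(f"pics/{fn}.png").astype(float)
def rowpos(v,lo,hi,kind):
    row=g[v-1:v+2,lo:hi].mean(0).sum(1)
    if kind=="line": w=np.clip(np.median(row)-row-120,0,None); return lo+(w*np.arange(len(row))).sum()/w.sum() if w.sum()>50 else None
    d=np.abs(np.diff(row)); k=d.argmax(); s=slice(max(0,k-2),k+3); return lo+.5+(d[s]*np.arange(len(d))[s]).sum()/d[s].sum()
def meas(lr,lc,er,ec):
    L=[(rowpos(v,*lc,"line"),v) for v in lr]; L=[q for q in L if q[0] is not None]
    E=[(rowpos(v,ec(v)-12,ec(v)+12,"e"),v) for v in er]
    print("line px",np.round(L,1).tolist());print("edge px",np.round(E,1).tolist())
    a=np.array([back(fn,u,v,.076)[:2] for u,v in L]); e=np.array([back(fn,u,v,.06)[:2] for u,v in E])
    def lf(p): # x = m*y+c  robust
        from scipy.optimize import least_squares
        return least_squares(lambda q:q[0]*(p[:,1]-.07)+q[1]-p[:,0],[0,.6],loss="soft_l1",f_scale=.0005).x
    A,B=lf(a),lf(e);print("line yaw",-np.degrees(np.arctan(A[0])),"edge yaw",-np.degrees(np.arctan(B[0])),"gap x at y=.08",(B@[.01,1]-A@[.01,1])*np.cos(np.arctan(B[0])))
E
cat > m6.py <<'E'
import sys;sys.argv=["","w6"]
exec(open("meas.py").read())
meas(range(198,290,6),(385,420),range(40,176,8),lambda v:int(467-(v-33)*.136))
E
python3 m6.py
```

```text
line px [[405.1, 198.0], [404.4, 204.0], [403.9, 210.0], [403.3, 216.0], [402.7, 222.0], [402.2, 228.0], [401.5, 234.0], [401.0, 240.0], [400.4, 246.0], [399.7, 252.0], [399.2, 258.0], [398.5, 264.0], [398.0, 270.0], [397.3, 276.0], [396.9, 282.0], [396.3, 288.0]]
edge px [[467.0, 40.0], [465.8, 48.0], [464.5, 56.0], [463.3, 64.0], [462.1, 72.0], [460.9, 80.0], [459.6, 88.0], [458.4, 96.0], [457.3, 104.0], [456.1, 112.0], [454.8, 120.0], [453.5, 128.0], [452.2, 136.0], [451.1, 144.0], [449.9, 152.0], [448.6, 160.0], [447.3, 168.0]]
line yaw 11.718475842801316 edge yaw 11.00227537276132 gap x at y=.08 0.025424018887914707
```

Call:
move_arm(hand=[1,1,1,1,1], dp=[[0,0.03,0.4],[0,0.03,0.5],[0,0.03,0.5],[0,0.03,0.5],[0,0.03,0.3]], rot=[[0,0.004,0],[0,0.004,0],[0,0.004,0],[0,0.004,0],[0,0,0]])

```text
clock: 13.85
ee_pos: [0.5999, 0.0703, 0.0839]
tool_rot: [[0.188, -0.011, 0.982], [-0.982, -0.007, 0.188], [0.005, -1.0, -0.012]]
ft_force: [-8.3, -2.2, 13.3]
grip_width: 0.0183
```

```bash
python3 - <<'E'
from h import *
show();snap("wrist","w7")
g=cv2.imread("pics/w7.png").astype(int).sum(2)
for v in(50,100,150): d=np.abs(np.diff(g[v,350:470]));print(v,350+np.argsort(d)[-3:])
for v in(210,250): print(v,350+np.argsort(g[v,350:450])[:5])
E
```

```text
t 13.85 p [599.9  70.3  83.9] yaw 10.85 tooly [-0.0107 -0.0068 -0.9999] F [-8.3 -2.2 13.3] w 18.3 j [  4.  34. 104.  -1.  42.  -6.]
50 [370 418 419]
100 [396 422 401]
150 [431 417 459]
210 [404 403 405 402 406]
250 [400 399 401 398 402]
```

```bash
cat > m7.py <<'E'
import sys
exec(open("meas.py").read())
c=float(sys.argv[2])
meas(range(200,280,6),(385,420),range(40,150,7),lambda v:int(c-(v-50)*.1))
E
python3 m7.py w7 419
```

```text
line px [[404.6, 200.0], [404.1, 206.0], [403.5, 212.0], [403.0, 218.0], [402.4, 224.0], [401.7, 230.0], [401.3, 236.0], [400.5, 242.0], [400.0, 248.0], [399.4, 254.0], [398.8, 260.0], [398.3, 266.0], [397.5, 272.0], [397.0, 278.0]]
edge px [[420.0, 40.0], [419.3, 47.0], [418.8, 54.0], [418.3, 61.0], [417.4, 68.0], [416.6, 75.0], [415.9, 82.0], [415.1, 89.0], [414.4, 96.0], [413.5, 103.0], [413.3, 110.0], [412.6, 117.0], [412.1, 124.0], [411.2, 131.0], [410.7, 138.0], [410.1, 145.0]]
line yaw 10.736074730094753 edge yaw 10.87580714765766 gap x at y=.08 0.004626970260543009
```

Call:
move_arm(hand=[1,1,1], dp=[[0,0.05,0.3],[0,0.06,0.2],[0,0.06,0.08]], rot=[[0.008,-0.001,0],[0.006,0,0],[0.004,0,0]])

```text
clock: 14.2
ee_pos: [0.6046, 0.0712, 0.0834]
tool_rot: [[0.19, 0.004, 0.982], [-0.982, -0.004, 0.19], [0.005, -1.0, 0.003]]
ft_force: [-13.4, -3.3, 25.8]
grip_width: 0.0185
```

```bash
python3 -c "
from h import *
show();snap('wrist','w8');show()"; python3 m7.py w8 409
```

```text
t 14.2 p [604.6  71.2  83.4] yaw 10.93 tooly [ 0.0038 -0.004  -1.    ] F [-13.4  -3.3  25.8] w 18.5 j [  4.  34. 104.  -0.  41.  -7.]
t 14.25 p [604.5  71.2  83.3] yaw 10.93 tooly [ 0.0039 -0.004  -1.    ] F [-10.9  -2.8  17.5] w 18.9 j [  4.  34. 104.  -0.  41.  -7.]
line px [[404.5, 200.0], [403.9, 206.0], [403.3, 212.0], [402.6, 218.0], [402.3, 224.0], [401.5, 230.0], [400.9, 236.0], [400.4, 242.0], [399.7, 248.0], [399.1, 254.0], [398.5, 260.0], [398.0, 266.0], [397.4, 272.0], [396.9, 278.0]]
edge px [[409.5, 40.0], [408.9, 47.0], [409.5, 54.0], [407.9, 61.0], [408.4, 68.0], [406.9, 75.0], [406.0, 82.0], [405.8, 89.0], [404.6, 96.0], [404.2, 103.0], [403.4, 110.0], [402.8, 117.0], [402.2, 124.0], [401.7, 131.0], [401.1, 138.0], [400.4, 145.0]]
line yaw 10.830526591249322 edge yaw 10.651869772332054 gap x at y=.08 -0.0003342227198526422
```

```bash
python3 -c "
from h import *
snap('side','s3');snap('top','t3')
a=cv2.resize(cv2.imread('pics/s3.png')[120:250,250:380],(400,400),interpolation=3);b=cv2.resize(cv2.imread('pics/w8.png')[120:320,300:500],(400,400),interpolation=3)
cv2.imwrite('pics/f.png',np.hstack([a,b]));show()"
```

```text
t 14.35 p [604.5  71.2  83.3] yaw 10.93 tooly [ 0.0038 -0.004  -1.    ] F [-9.9 -2.8 18.4] w 18.8 j [  4.  34. 104.  -0.  41.  -7.]
```

View pics/f.png

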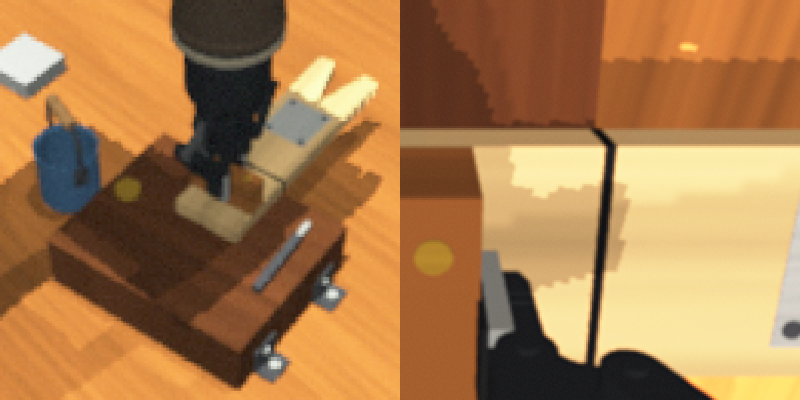

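```bash
python3 -c "
from h import *
r.job_done();show()"
```

```text
the job is handed in; nothing more can be done
the job is handed in; nothing more can be done
```

The job is handed in: the pot is off the board, and the board is slid out with its dark line over the far edge, its tail held down in the gripper. It took about 14.4 s of the 51 s allowed.

- **Pot:** I lifted it by its handle and set it upright on the bench at the block's left side, about 35 mm from the block by measured position. The set-down was firmer than intended. The wrist force showed about 42 N once and about 33 N on a second contact, both through the held handle, before I let go.
- **Board position:** I pinched it by its stop and slid it about 90 mm. At the end the line was within about 0.5 mm of the edge. The checks did not fully agree: the line-to-edge fit gave 0.3 mm past, while the arm's pose and the close-up gave about 0.5 mm short.
- **Board angle and hold:** The line is square to the edge within about 0.2°. The board looked flat on the block, and the gripper was pressing it down with about 18 N.
- **Tool tilt on the way:** The gripper tilted up to 0.6° while sliding, and its height rose by about 0.5 mm. I corrected this before the end. I saw no tipping, but I did not measure flatness separately.
- **Other things:** In the last picture the disc, punch and steel block looked where they were. I did not check the mallet, rack and dish at the end.

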